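# Close up the tea corner

### The job

Close up the tea corner using only your fingertips: push both drawers of the little wooden chest fully in and fold the lid of the dark tea box down until it is fully shut, easing it down rather than slamming it. The order does not matter. Nothing is to be gripped or lifted; the chest and the tea box stay where they stand and the other things on the worktop are left alone.

Things in the scene. Friction and masses are not known exactly. Their poses are not given: they have to be found in the camera images.
- chest: little loose wooden chest with two drawers side by side, 120 mm deep (its x), 230 wide (its y), 80 high, about 1.6 kg; origin at the centre of its underside; its own x points to its back, y to its left as the robot looks at it, so the drawers open along its -x, towards the robot. A push of some 5 to 15 N slides it over the worktop.
- left_drawer_knob (a point): centre of the outer end of the round steel knob (20 mm across) of the left drawer (the one at the chest's +y); it moves with the drawer. The knob stands 26 mm out from the chest's body, 16 mm from the drawer's pale wooden front (105 wide, 60 high, from 10 to 70 mm above the worktop; the knob is in its middle, 40 mm above the worktop). A shut drawer has this point 86 mm from the chest's origin along the chest's -x and 54.5 mm along +y.
- right_drawer_knob (a point): the same for the right drawer (at the chest's -y; 54.5 mm along -y)
- left_drawer (a joint): how far the left drawer is out, m; 0 is fully in (a hard stop). It slides with 1 to 2 N of friction and stays where it is left.
- right_drawer (a joint): the same for the right drawer
- tea_box: loose dark wooden tea box with a hinged lid, full of sachets; 130 mm deep (its x), 170 wide (its y), 60 high to the rim, 71 with the lid shut, about 1.6 kg; origin on its underside, midway across its width and 25 mm in front of its back edge (105 mm behind its front edge); its own x points to its back, y to its left as the robot looks at it. The lid is hinged along the back edge and opens upward, its front edge rising.
- lid_hinge (a point): middle of the lid's hinge axis, on the back rim of the tea box, 60 mm above the worktop, 25 mm along the box's x from its origin; the axis lies along the box's y
- lid_front (a point): middle of the front edge of the lid's outer (upper) face, 130 mm from the hinge axis; it moves with the lid. The lid is a board 134 x 174 x 10 mm whose outer face lies 11 mm outside the hinge axis; a small brass tab sticks out 9 mm at the middle of its front edge.
- lid (a joint): lid angle, rad; 0 is shut (level, on the rim), growing as it opens. The hinge is stiff (about 0.16 N m, so 1 to 2 N at the front edge): the lid stays at any angle where it is left. Wall cabinets hang 0.49 m above the rear part of the worktop: keep the wrist clear of them.
- salt_shaker: bystander, loose: clear salt shaker with white content, 42 mm across, 80 high; origin at the centre of its underside
- small_cup: bystander, loose: small white cup, 64 mm across, 36 high; origin at the centre of its underside
- jar_low: bystander, loose: low glass jar with black lid, 95 mm across, 60 high; origin at the centre of its underside
- glass_a: bystander, loose: drinking glass, 81 mm across, 93 high; origin at the centre of its underside
- pepper_mill: bystander, loose: brown turned wooden pepper mill, 46 mm across, 127 high; origin at the centre of its underside
- vinegar: bystander, loose: clear bottle with yellow cap and pale red label, 51 mm across, 168 high; origin at the centre of its underside

How it is judged:
By the outcome, as a careful person would: the job done as asked, in the order asked, and still so for the second after the job is handed in, with the robot touching nothing.
It also fails if it takes over 58 s, if anything falls off the work surface, if the arm or the gripper's body presses on something with over 40 N, if the wrist force passes 120 N, or if a joint passes its speed limit or range.

### The arm

A 6-joint arm with a two-finger parallel gripper is mounted at the origin on a cart in front of the work surface, level with it; the furniture and walls round the work are solid. World frame = base frame: x ahead of the robot, y to its left, z up, the work surface at z = 0. Lengths are in m, angles in rad, forces in N, time in s.
With the tool pointing down it reaches from about 0.2 to 0.875 m from the base axis. Payload 3.4 kg.
Tool frame: the origin (TCP) lies between the finger pads; the fingertips stand 25 mm ahead of it and the grasp point (between the pads) lies 6 mm ahead of it (r.nose_length is the z of the fingertips in the tool frame, in m); z points along the fingers, y is the line along which they close (so a half turn about z gives the same grasp; the last joint's range is limited). The gripper opens to 94 mm and grips with 3 to 60 N. Pads are 16 mm wide; open, the fingers measure 119 mm over their backs; the gripper's body (75 mm by 177 mm) begins 78 mm behind the grasp point.
Start: joints at [0.997, 0.276, 1.505, -0, 1.361, -0.121], TCP at [0.252, 0.517, 0.23] pointing down, gripper open.
Joint ranges: [-2.89, 2.89], [-0.75, 2.08], [0.22, 2.7], [-1.18, 4.32], [0.11, 2.71], [-2.7, 2.7]. Speed limits (rad/s): [2.57, 2.57, 3.14, 3.14, 3.14, 3.14].

### API

Orientations are given as a unit quaternion [w, x, y, z].
In Python, from plant import r, gripper_to, inverse_kinematics, vision, models, telemetry gives the robot as it stands. Calls block until the motion is done:
- r.move_to(position, orientation): joint-space move of the TCP to a pose.
- r.move_l(position, rot=None, vel=0.15, guard=None): straight line of the TCP; rot=None keeps the orientation; vel is the mean speed in m/s. With guard (N) it stops when the force on the tool has changed by that much, and returns True; else False.
- r.movej(angles): joint-space move.
- gripper_to(opening, f_grip=None): finger opening in m; f_grip is the grip in N (None keeps the last); returns when the fingers have stopped.
- r.hold(seconds).
- inverse_kinematics(position, orientation): joint angles nearest the present ones, or None.
- vision.snapshot(name): name is "scene" or "side" or "wrist"; returns the picture (384x512x3 uint8, red, green, blue); there is no depth.
- vision.get_calibration(name): a dict with "fx", "fy", "cx", "cy" (pixels), "D" ([k1, k2, p1, p2, k3] as OpenCV has them; the pictures are not rectified), "position" and "orientation" of the camera in the world. Camera axes: x right, y down, z forward; pixel columns grow to the right and rows downward; lengths in m; the calibration is good to about 2 mm. A picture is of the moment at which its call begins: read the wrist's pose just before it. get_calibration takes no time and is no camera call; for the wrist camera it gives the pose at the moment of the call.
A pose or a line that the arm cannot do raises r.PlanningError and nothing moves.
- r.sign_off(): hands the job in; it is judged then, once.
Trained networks look in the newest picture that a camera, given by its name, has taken for a name from the list of things; names that differ only in an ending like _2 or _b are one class to them, and where a whole thing is asked for, a point or a joint stands for the part that bears it (a point fixed in the world has none). Each returns a list of dicts, best first, with "score" (0 to 1); they miss things now and then, are a little off and sometimes report something else, mostly with a low value. They report only what shows in the picture. A call takes as long as a camera call.
- models.boxes_of(thing, camera): "at" ([x, y, z] in m, in world coordinates, good to about 4 mm: the middle of the surface that is visible of it).
- models.regions_of(thing, camera): "pixels" (384x512 bool, what is visible of it).
- models.mark_of(thing, camera): "at" ([x, y, z] in m, in world coordinates, good to about 4 mm: a listed point, or the origin of a listed thing).
Readings, each from a call of its own:
- telemetry.current_t(): time.
- telemetry.current_joints(): joint angles.
- telemetry.current_dq(): joint speeds.
- telemetry.current_joint_efforts(): joint torques, N m.
- telemetry.current_ee_pos(): TCP position.
- telemetry.current_tool_rot(): TCP orientation.
- telemetry.current_wrist_force(): force on the tool from outside, world axes, zero at the start.
- telemetry.current_torque(): the same for the moment, N m.
- telemetry.current_opening(): finger opening in m.
- telemetry.current_finger_force(): force on a finger pad.
Only numpy, scipy, OpenCV 4.12 (cv2) and the standard library are available. Lean on these libraries where they do the work, as an engineer would, in place of code of your own. Each camera call takes 0.05 s, during which the arm holds its last target. There are 200 camera calls.

## Working session

There is one attempt and no reset: what is moved stays moved. The work goes in short steps, each a Python script; the robot and the scene stay as the last script left them, time stands still between calls to the robot, and variables do not carry over. Pictures are saved under pics/ and viewed, at most 10 in all, crops included, and the job is handed in when it is done.

```bash
mkdir -p pics; python3 - <<'E'
from plant import *
import cv2,numpy as np
for c in ["scene","side"]:
    im=vision.snapshot(c); cv2.imwrite(f"pics/{c}0.png",im[:,:,::-1])
    print(c,np.round(vision.get_calibration(c)["position"],3))
    for n in ["chest","left_drawer_knob","right_drawer_knob","tea_box","lid_hinge","lid_front","salt_shaker","small_cup","jar_low","glass_a","pepper_mill","vinegar"]:
        print(n,[(np.round(d["at"],3).tolist(),round(d["score"],2)) for d in models.mark_of(n,c)[:2]])
print(telemetry.current_t(),r.nose_length,telemetry.current_tool_rot())
E
```

```text
scene [-0.295  1.06   1.071]
chest [([0.547, -0.232, 0.002], 0.86)]
left_drawer_knob [([0.415, -0.195, 0.04], 0.92)]
right_drawer_knob [([0.421, -0.304, 0.041], 0.78)]
tea_box [([0.519, 0.215, -0.0], 0.55), ([0.422, -0.305, 0.043], 0.34)]
lid_hinge []
lid_front [([0.544, -0.232, 0.002], 0.52), ([0.458, 0.209, 0.16], 0.42)]
salt_shaker [([0.601, 0.006, -0.0], 0.76)]
small_cup [([0.374, 0.001, -0.002], 0.59), ([0.46, 0.208, 0.163], 0.42)]
jar_low [([0.408, -0.465, 0.003], 0.73)]
glass_a [([0.391, 0.494, 0.001], 0.93)]
pepper_mill [([0.712, -0.118, -0.001], 0.56)]
vinegar [([0.704, -0.279, -0.002], 0.81)]
side [ 0.245 -1.076  1.059]
chest [([0.548, -0.229, -0.002], 0.67)]
left_drawer_knob [([0.415, -0.192, 0.038], 0.57)]
right_drawer_knob [([0.425, -0.304, 0.043], 0.9)]
tea_box [([0.515, 0.21, 0.002], 0.95)]
lid_hinge [([0.54, 0.215, 0.062], 0.65), ([0.412, -0.458, -0.005], 0.4)]
lid_front []
salt_shaker [([0.599, 0.007, 0.002], 0.78)]
small_cup [([0.541, 0.209, 0.062], 0.58), ([0.37, 0.008, -0.002], 0.48)]
jar_low [([0.414, -0.458, -0.003], 0.62)]
glass_a [([0.393, 0.496, 0.004], 0.61), ([0.542, 0.212, 0.061], 0.59)]
pepper_mill []
vinegar []
1.3 0.025 [-3.17806899e-06  2.24484350e-01  9.74477694e-01  1.31965445e-05]
```

View pics/scene0.png

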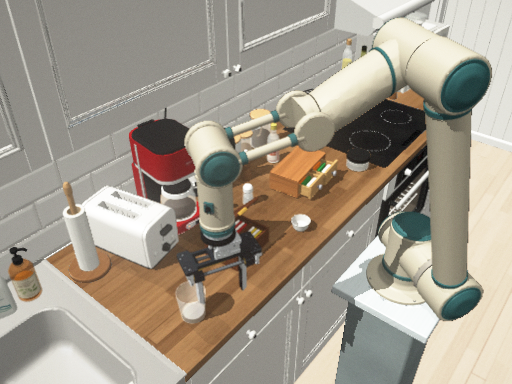

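View pics/side0.png

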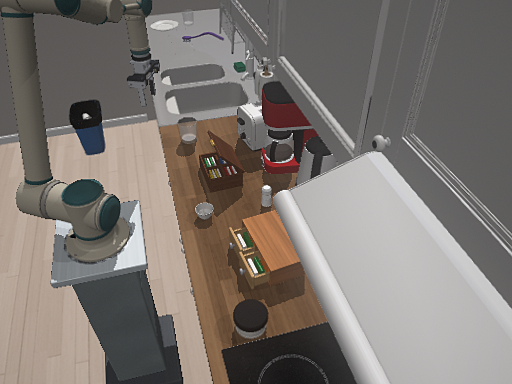

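The scene view shows the chest at about (305,172) with both drawers out; the arm covers the tea box. In the side view the tea box is at about (222,165) with its lid half open, and the knobs are at about (232,247) and (242,272). I'll look from closer up.

```bash
python3 - <<'E'
from plant import *
import cv2,numpy as np
gripper_to(0.0,10)
r.move_to([0.33,-0.24,0.30],[0,0,1,0])
print(telemetry.current_t())
def m(names,c):
    for n in names:
        print(c,n,[(np.round(d["at"],4).tolist(),round(d["score"],2)) for d in models.mark_of(n,c)[:2]])
im=vision.snapshot("scene");cv2.imwrite("pics/s1.png",im[60:300,150:350][:,:,::-1].repeat(3,0).repeat(3,1)[:600])
m(["tea_box","lid_hinge","lid_front"],"scene")
im=vision.snapshot("wrist");cv2.imwrite("pics/w1.png",im[:,:,::-1])
m(["chest","left_drawer_knob","right_drawer_knob"],"wrist")
m(["tea_box","lid_hinge","lid_front"],"wrist")
print(vision.get_calibration("wrist"))
E
```

```text
5.4167
scene tea_box [([0.5163, 0.2136, 0.0025], 0.69), ([0.4594, 0.2071, 0.1623], 0.52)]
scene lid_hinge [([0.5415, 0.2126, 0.0603], 0.9)]
scene lid_front [([0.4582, 0.2098, 0.1624], 0.78)]
wrist chest [([0.5468, -0.2292, -0.0017], 0.78)]
wrist left_drawer_knob [([0.415, -0.1918, 0.0381], 0.58)]
wrist right_drawer_knob [([0.423, -0.3024, 0.0439], 0.75)]
wrist tea_box []
wrist lid_hinge []
wrist lid_front []
{'fx': 337.89689783166284, 'fy': 337.89689783166284, 'cx': 256.0982866813341, 'cy': 194.5939925460996, 'D': array([-0.09061233,  0.        ,  0.        ,  0.        ,  0.        ]), 'position': array([ 0.25302902, -0.24058887,  0.45397508]), 'orientation': array([0.09376051, 0.7007293 , 0.7011078 , 0.09292614])}
```

View pics/s1.png

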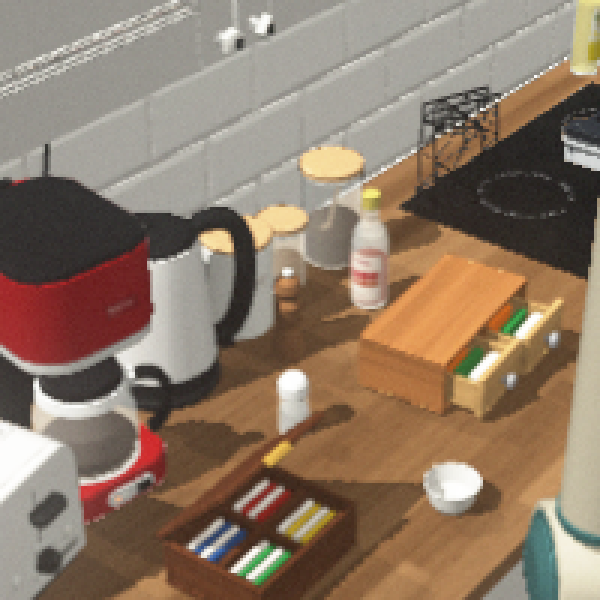

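View pics/w1.png

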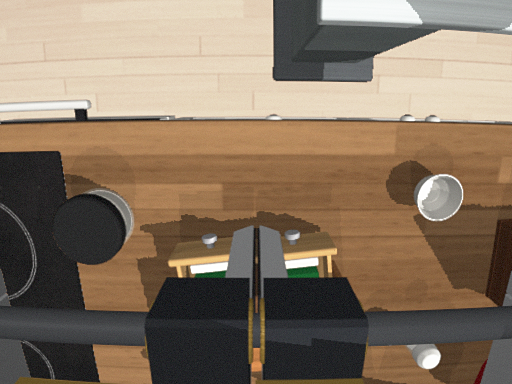

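The wrist view shows the knobs at (209,239) and (292,235), so the chest is turned about +7°. The scene view shows the tea box open at (260,540) with its lid nearly edge-on, consistent with about 46° open. I'll push the drawers first.

```bash
cat > h.py <<'E'
from plant import *
import numpy as np
from scipy.spatial.transform import Rotation as R
O=np.array([.5472,-.2302]); yaw=np.radians(7.5)
def q(y):
    a=(R.from_euler('z',y)*R.from_quat([0,1,0,0])).as_quat(); return a[[3,0,1,2]]
def W(x,y,z):
    c,s=np.cos(yaw),np.sin(yaw); return [O[0]+c*x-s*y,O[1]+s*x+c*y,z]
def push(y,g=4.0,x0=-.165,x1=-.084):
    r.move_to(W(x0,y,.10),q(yaw)); r.move_l(W(x0,y,.05),vel=.1)
    h=r.move_l(W(x1,y,.05),vel=.03,guard=g)
    p=np.array(telemetry.current_ee_pos()); f=telemetry.current_wrist_force()
    d=p[:2]-O; print(y,h,"along",d@[np.cos(yaw),np.sin(yaw)],"f",np.round(f,1),"t",telemetry.current_t())
    r.move_l(W(x0+.02,y,.05),vel=.1); r.move_l(W(x0+.02,y,.10),vel=.15)
E
python3 - <<'E'
from h import *
push(.0545); push(-.0545)
vision.snapshot("side")
for n in ["chest","left_drawer_knob","right_drawer_knob"]:
    print(n,[np.round(d["at"],4).tolist() for d in models.mark_of(n,"side")[:1]])
E
```

```text
0.0545 True along -0.09529818147659183 f [-0.1  0.6  0.3] t 9.5167
-0.0545 True along -0.09651897757150218 f [-1.   0.5  0.6] t 13.825
chest [[0.5479, -0.2331, 0.0026]]
left_drawer_knob [[0.4534, -0.1857, 0.0375]]
right_drawer_knob [[0.4669, -0.2962, 0.0403]]
```

```bash
python3 - <<'E'
from h import *
import cv2
push(-.0545,4.5,-.115); push(.0545,4.5,-.115)
r.move_to([.36,-.24,.22],q(yaw))
im=vision.snapshot("wrist");cv2.imwrite("pics/w2.png",im[:,:,::-1])
im=vision.snapshot("side");cv2.imwrite("pics/d2.png",im[190:310,200:340][:,:,::-1].repeat(5,0).repeat(5,1))
E
```

```text
-0.0545 True along -0.09620199862556822 f [ 0.2 -0.   0.3] t 16.7167
0.0545 True along -0.09480159929907164 f [ 0.2 -0.7  0.2] t 19.325
```

View pics/d2.png

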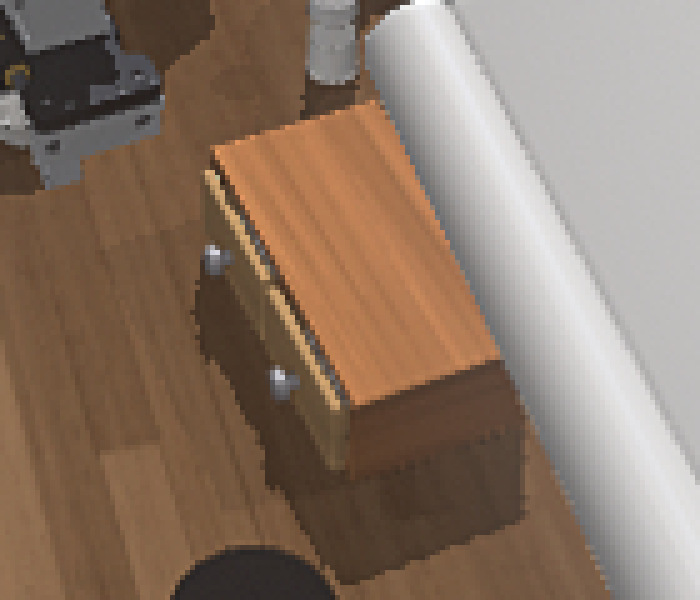

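Both drawers look shut, with the fronts against the body; the second pushes stopped at the same place. Now the lid.

```bash
python3 - <<'E'
from h import *
import cv2
H=np.array([.541,.060]); s=.105; Y=.211; t3=np.radians(3)
def T(th):
    p=H+s*np.array([-np.cos(th),np.sin(th)])+.011*np.array([np.sin(th),np.cos(th)])
    return [p[0]+.008*np.sin(th)/np.sin(.8) ,Y,p[1]+.025]
a=T(np.radians(46)); print(a)
r.move_l([.36,-.2,.26],vel=.3)
r.move_to([a[0],Y,.25],q(t3))
r.move_l([a[0],Y,a[2]+.02],vel=.15)
h=r.move_l([a[0],Y,a[2]-.012],vel=.025,guard=1.5)
z=telemetry.current_ee_pos()[2]; print("contact",h,z,telemetry.current_t())
ths=np.radians(np.arange(0,50,.1)); k=np.argmin([abs(T(t)[2]-z) for t in ths]); th=ths[k]
print("theta",np.degrees(th))
for t in np.linspace(th,np.radians(3),7)[1:]:
    h=r.move_l(T(t),vel=.04,guard=7)
    print(round(np.degrees(t),1),h,np.round(telemetry.current_ee_pos(),4),np.round(telemetry.current_wrist_force(),1))
    if h: break
print(telemetry.current_t())
E
```

```text
[np.float64(0.4839957313572868), 0.211, np.float64(0.16817192111060733)]
contact False 0.1562042838591175 24.75
theta 36.4
30.8 False [0.4618 0.211  0.1482] [-0.2  0.2  1.1]
25.3 False [0.455  0.211  0.1394] [0.7 0.9 0.3]
19.7 False [0.4491 0.2109 0.1304] [0.1 0.6 0.6]
14.1 False [0.4441 0.2109 0.121 ] [ 0.1 -0.3 -0.4]
8.6 False [0.44   0.2109 0.1112] [ 0.1 -0.7  0.4]
3.0 False [0.4369 0.2109 0.1011] [ 0.7  0.6 -0.2]
27.5667
```

```bash
python3 - <<'E'
from h import *
import cv2
im=vision.snapshot("side");cv2.imwrite("pics/d3.png",im[100:220,160:300][:,:,::-1].repeat(5,0).repeat(5,1))
for n in ["tea_box","lid_hinge","lid_front"]:
    print(n,[(np.round(d["at"],4).tolist(),d["score"]) for d in models.mark_of(n,"side")[:1]])
E
```

```text
tea_box [([0.5161, 0.208, -0.0016], 0.85)]
lid_hinge [([0.5419, 0.2141, 0.06], 0.82)]
lid_front [([0.4096, 0.2033, 0.0763], 0.68)]
```

View pics/d3.png

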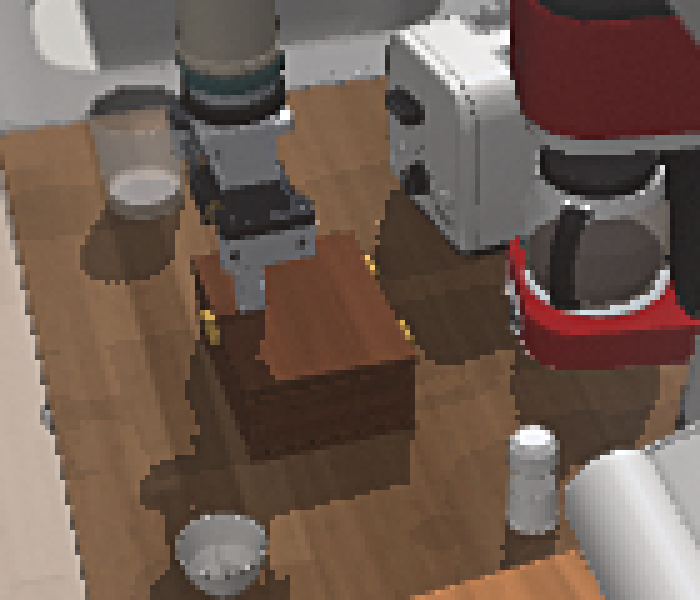

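The lid is nearly shut under the finger at about (250,290). I'll press it down the last few millimetres, then retreat and check.

```bash
python3 - <<'E'
from h import *
import cv2
p=np.array(telemetry.current_ee_pos())
h=r.move_l([p[0],p[1],.086],vel=.015,guard=7)
print(h,telemetry.current_ee_pos(),np.round(telemetry.current_wrist_force(),1))
r.hold(.2)
r.move_l([p[0],p[1],.13],vel=.1)
# recheck: touch the shut lid again, a bit harder
h=r.move_l([p[0],p[1],.086],vel=.03,guard=10)
print(h,telemetry.current_ee_pos())
r.move_l([p[0],p[1],.25],vel=.15); r.move_l([.3,.2,.3],vel=.2)
im=vision.snapshot("side");cv2.imwrite("pics/d4.png",im[100:310,160:340][:,:,::-1].repeat(3,0).repeat(3,1)[:600])
for n in ["tea_box","lid_hinge","lid_front","chest","left_drawer_knob","right_drawer_knob"]:
    print(n,[(np.round(d["at"],4).tolist(),d["score"]) for d in models.mark_of(n,"side")[:1]])
print(telemetry.current_t())
E
```

```text
True [0.43717191 0.21104625 0.09618569] [-0.3 -0.1  6.5]
True [0.43724962 0.21098528 0.09615161]
tea_box [([0.5131, 0.2118, -0.0005], 0.65)]
lid_hinge [([0.541, 0.213, 0.0598], 0.68)]
lid_front [([0.4086, 0.2056, 0.0699], 0.81)]
chest [([0.5489, -0.2322, -0.0013], 0.69)]
left_drawer_knob [([0.4571, -0.1873, 0.0421], 0.72)]
right_drawer_knob [([0.4691, -0.2956, 0.0419], 0.53)]
32.475
```

View pics/d4.png

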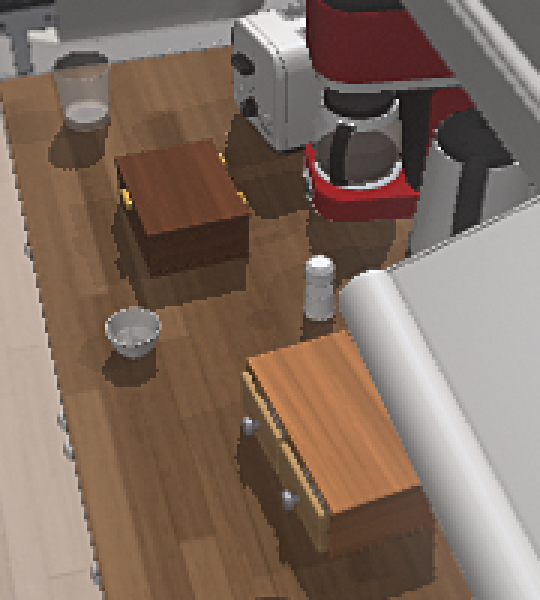

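The lid is flat on its rim at (180,185), and the finger met a firm stop at 71 mm. Both drawers are flush at (262,410) and (302,495), and the arm is clear.

```bash
python3 -c "
from plant import r
print(r.sign_off())"
```

```text
the job is handed in; nothing more can be done
None
```

Both drawers are pushed in to their stops and the tea box lid was eased down until shut; the job was handed in after about 33 s, with nothing else touched as far as the last picture shows.

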